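# Find the rattling socket-set case and present it to the scanner

## Task

One of the three sealed socket-set cases in the tray has a socket loose inside. Pick the cases up and shake them in turn, briskly to and fro along their length a couple of times, until you find the one that rattles, setting sound ones back down in the tray; then hold the rattling one level, lid up, in front of the bar-code scanner, its label facing the window squarely at window height and roughly 8 cm away, and finish still holding it there. Do not drop a case, knock the scanner or disturb the tools lying around.

Things in the scene. Friction and masses are not known exactly. Their poses are not given: they have to be found in the camera images.
- case_1_center (a point): centre (half-way up) of one of three alike sealed socket-set cases: black body, yellow lid, red seal over the latch at the other end, 110 x 56 x 60 mm (x, y, z), about 0.36 kg. x runs along its length towards the end with the white bar-code label, z up through the lid; grip it across its 56 mm width (y), the long sides are plain and stiff
- case_2_center (a point): the same point of the second case; size and axes as case_1. Two of the cases hold a set packed tight, one only a loose 0.2 kg socket that can run 74 mm along x; which one changes from run to run and cannot be told from look, name or weight
- case_3_center (a point): the same point of the third case; size and axes as case_1. The loose socket is many-sided: it runs when its case is tipped end-down by more than 20 degrees or so, or jerked along x, and stays at that end when the case is levelled, which shifts the moment felt in the hand about the case's y axis by 0.1 to 0.14 N m from end to end
- case_1_label (a point): middle of the label end of case_1, 55 mm from its centre along x, half-way up; axes as the case's
- case_2_label (a point): middle of the label end of case_2, 55 mm from its centre along x, half-way up; axes as the case's
- case_3_label (a point): middle of the label end of case_3, 55 mm from its centre along x, half-way up; axes as the case's
- tray: grey carrier tray lying on the bench, 150 x 385 mm, origin at the centre of its underside, x across its depth (away from the robot), y along the row of three bays (to the left), z up. Floor 5 mm thick, rim 13 mm high, low ribs 12.5 mm high (all heights from the bench) at y = -62.5 and +62.5 mm between the bays. One case stands in each bay with its label end away from the robot, long sides along the tray's x
- bay_left (a point): centre of the floor of the tray's left bay (seen from the robot), 5 mm above the bench; axes as the tray's
- bay_middle (a point): centre of the floor of the tray's middle bay (seen from the robot), 5 mm above the bench; axes as the tray's
- bay_right (a point): centre of the floor of the tray's right bay (seen from the robot), 5 mm above the bench; axes as the tray's
- scan_window (a point): middle of the dark red window of the hands-free bar-code scanner, a grey head 60 x 78 x 92 mm on a round black foot, fixed to the bench beyond the tray; 108 mm above the bench. x points into the scanner, so its field of view lies on the -x side; y to the left, z up
- scanner: the scanner stand; origin under the middle of the head on the bench, the window is 32 mm in front of it; axes as scan_window
- battery: bystander: a black power-tool battery pack with a red band, 115 x 72 x 62 mm (x, y, z), origin at the centre of its underside; leave it where it is
- tape: bystander: a red tape measure standing on edge, 70 x 36 x 66 mm (x, y, z), origin at the centre of its underside; leave it where it is
- lamp: bystander: a green hexagonal inspection lamp lying on its back, 96 mm across, 32 mm high, origin at the centre of its underside; leave it where it is
- ratchet: bystander: a ratchet handle with black grip lying flat, 205 mm long, 34 mm wide, 26 mm high, origin at the centre of its underside; leave it where it is
Things that resemble listed ones, but are neither listed nor needed, are in the scene too. What is shaped like the part that bears case_3_center but blue or turquoise is not meant. Leave any turquoise look-alike of the part that bears case_1_center alone.

How it is judged (in metres and radians):
On the way, in this order (a step that is already met when the one before it is completed fails the run):
1. the rattling case, lifted clear of the tray, is shaken until the loose socket inside has run to one end (((distance between case_1_center and loose_socket_center below 0.05 m and height (world z) of case_1_center above 0.065 m and contact force between case_1 and the fingers above 1 N and (x of loose_socket_center in the frame of case_1_center above 0.025 m or x of loose_socket_center in the frame of case_1_center below -0.025 m)) or (distance between case_2_center and loose_socket_center below 0.05 m and height (world z) of case_2_center above 0.065 m and contact force between case_2 and the fingers above 1 N and (x of loose_socket_center in the frame of case_2_center above 0.025 m or x of loose_socket_center in the frame of case_2_center below -0.025 m)) or (distance between case_3_center and loose_socket_center below 0.05 m and height (world z) of case_3_center above 0.065 m and contact force between case_3 and the fingers above 1 N and (x of loose_socket_center in the frame of case_3_center above 0.025 m or x of loose_socket_center in the frame of case_3_center below -0.025 m)))).
2. and has run back again past the middle, the case still off the tray (((distance between case_1_center and loose_socket_center below 0.05 m and height (world z) of case_1_center above 0.065 m and contact force between case_1 and the fingers above 1 N and x of loose_socket_center in the frame of case_1_center between -0.012 and 0.012 m) or (distance between case_2_center and loose_socket_center below 0.05 m and height (world z) of case_2_center above 0.065 m and contact force between case_2 and the fingers above 1 N and x of loose_socket_center in the frame of case_2_center between -0.012 and 0.012 m) or (distance between case_3_center and loose_socket_center below 0.05 m and height (world z) of case_3_center above 0.065 m and contact force between case_3 and the fingers above 1 N and x of loose_socket_center in the frame of case_3_center between -0.012 and 0.012 m))).
3. and has then run out to an end once more, the case still off the tray (((distance between case_1_center and loose_socket_center below 0.05 m and height (world z) of case_1_center above 0.065 m and contact force between case_1 and the fingers above 1 N and (x of loose_socket_center in the frame of case_1_center above 0.025 m or x of loose_socket_center in the frame of case_1_center below -0.025 m)) or (distance between case_2_center and loose_socket_center below 0.05 m and height (world z) of case_2_center above 0.065 m and contact force between case_2 and the fingers above 1 N and (x of loose_socket_center in the frame of case_2_center above 0.025 m or x of loose_socket_center in the frame of case_2_center below -0.025 m)) or (distance between case_3_center and loose_socket_center below 0.05 m and height (world z) of case_3_center above 0.065 m and contact force between case_3 and the fingers above 1 N and (x of loose_socket_center in the frame of case_3_center above 0.025 m or x of loose_socket_center in the frame of case_3_center below -0.025 m)))).
4. and back past the middle a second time, the case still off the tray (((distance between case_1_center and loose_socket_center below 0.05 m and height (world z) of case_1_center above 0.065 m and contact force between case_1 and the fingers above 1 N and x of loose_socket_center in the frame of case_1_center between -0.012 and 0.012 m) or (distance between case_2_center and loose_socket_center below 0.05 m and height (world z) of case_2_center above 0.065 m and contact force between case_2 and the fingers above 1 N and x of loose_socket_center in the frame of case_2_center between -0.012 and 0.012 m) or (distance between case_3_center and loose_socket_center below 0.05 m and height (world z) of case_3_center above 0.065 m and contact force between case_3 and the fingers above 1 N and x of loose_socket_center in the frame of case_3_center between -0.012 and 0.012 m))).
At the end, for the whole second after the job is handed in: Rattling case held still by the fingers, label 30-140 mm before the scan window, within 30 mm of its middle sideways and in height, facing within 0.3 rad, level within 0.2 rad, touching neither scanner nor cases; the other two upright, at rest and released on the tray floor ((((distance between case_1_center and loose_socket_center below 0.05 m and x of case_1_label in the frame of scan_window between -0.14 and -0.03 m and x of case_1_center in the frame of scan_window below -0.09 m and y of case_1_label in the frame of scan_window between -0.03 and 0.03 m and z of case_1_label in the frame of scan_window between -0.03 and 0.03 m and angle between the x axis of case_1_center and the x axis of scan_window, either way round below 0.3 rad and angle between case_1_center's own z axis and vertical below 0.2 rad and contact force between case_1 and the fingers above 1 N and linear speed of case_1 below 0.08 m/s and contact force between case_1 and scanner below 0.1 N and contact force between case_1 and case_2 below 0.1 N and contact force between case_1 and case_3 below 0.1 N) and (height (world z) of case_2_center below 0.045 m and angle between case_2_center's own z axis and vertical below 0.12 rad and x of case_2_center in the frame of tray between -0.025 and 0.025 m and y of case_2_center in the frame of tray between -0.17 and 0.17 m and linear speed of case_2 below 0.02 m/s and contact force between case_2 and the fingers below 0.1 N) and (height (world z) of case_3_center below 0.045 m and angle between case_3_center's own z axis and vertical below 0.12 rad and x of case_3_center in the frame of tray between -0.025 and 0.025 m and y of case_3_center in the frame of tray between -0.17 and 0.17 m and linear speed of case_3 below 0.02 m/s and contact force between case_3 and the fingers below 0.1 N)) or ((distance between case_2_center and loose_socket_center below 0.05 m and x of case_2_label in the frame of scan_window between -0.14 and -0.03 m and x of case_2_center in the frame of scan_window below -0.09 m and y of case_2_label in the frame of scan_window between -0.03 and 0.03 m and z of case_2_label in the frame of scan_window between -0.03 and 0.03 m and angle between the x axis of case_2_center and the x axis of scan_window, either way round below 0.3 rad and angle between case_2_center's own z axis and vertical below 0.2 rad and contact force between case_2 and the fingers above 1 N and linear speed of case_2 below 0.08 m/s and contact force between case_2 and scanner below 0.1 N and contact force between case_2 and case_1 below 0.1 N and contact force between case_2 and case_3 below 0.1 N) and (height (world z) of case_1_center below 0.045 m and angle between case_1_center's own z axis and vertical below 0.12 rad and x of case_1_center in the frame of tray between -0.025 and 0.025 m and y of case_1_center in the frame of tray between -0.17 and 0.17 m and linear speed of case_1 below 0.02 m/s and contact force between case_1 and the fingers below 0.1 N) and (height (world z) of case_3_center below 0.045 m and angle between case_3_center's own z axis and vertical below 0.12 rad and x of case_3_center in the frame of tray between -0.025 and 0.025 m and y of case_3_center in the frame of tray between -0.17 and 0.17 m and linear speed of case_3 below 0.02 m/s and contact force between case_3 and the fingers below 0.1 N)) or ((distance between case_3_center and loose_socket_center below 0.05 m and x of case_3_label in the frame of scan_window between -0.14 and -0.03 m and x of case_3_center in the frame of scan_window below -0.09 m and y of case_3_label in the frame of scan_window between -0.03 and 0.03 m and z of case_3_label in the frame of scan_window between -0.03 and 0.03 m and angle between the x axis of case_3_center and the x axis of scan_window, either way round below 0.3 rad and angle between case_3_center's own z axis and vertical below 0.2 rad and contact force between case_3 and the fingers above 1 N and linear speed of case_3 below 0.08 m/s and contact force between case_3 and scanner below 0.1 N and contact force between case_3 and case_1 below 0.1 N and contact force between case_3 and case_2 below 0.1 N) and (height (world z) of case_1_center below 0.045 m and angle between case_1_center's own z axis and vertical below 0.12 rad and x of case_1_center in the frame of tray between -0.025 and 0.025 m and y of case_1_center in the frame of tray between -0.17 and 0.17 m and linear speed of case_1 below 0.02 m/s and contact force between case_1 and the fingers below 0.1 N) and (height (world z) of case_2_center below 0.045 m and angle between case_2_center's own z axis and vertical below 0.12 rad and x of case_2_center in the frame of tray between -0.025 and 0.025 m and y of case_2_center in the frame of tray between -0.17 and 0.17 m and linear speed of case_2 below 0.02 m/s and contact force between case_2 and the fingers below 0.1 N)))); the arm keeps its last pose, push and grip.
It fails at once if a bystander tool is shifted by more than 20 mm (distance of any of battery, tape, lamp, ratchet from where it was at the start of the episode above 0.02 m).
It fails at once if the scanner is pushed or knocked (more than 3 N) (contact force between scanner and anything else above 3 N).
It fails at once if a case is dropped or thrown (moves faster than 0.5 m/s without the fingers touching it) ((linear speed of case_1 above 0.5 m/s and contact force between case_1 and the fingers below 0.05 N) or (linear speed of case_2 above 0.5 m/s and contact force between case_2 and the fingers below 0.05 N) or (linear speed of case_3 above 0.5 m/s and contact force between case_3 and the fingers below 0.05 N)).
It also fails if it takes over 72 s, if anything falls off the work surface, if the arm or the gripper's body presses on something with over 40 N, if the wrist force passes 120 N, or if a joint passes its speed limit or range.

## Robot

A 6-joint arm with a two-finger parallel gripper is mounted at the origin on the work surface. World frame = base frame: x ahead of the robot, y to its left, z up, the work surface at z = 0. Lengths are in m, angles in degrees, forces in N, time in s.
With the tool pointing down it reaches from about 0.4 to 0.825 m from the base axis. Payload 7 kg.
Tool frame: the origin (TCP) lies midway between the tips of the shut fingers; the grasp point (between the pads) lies 19 mm behind it; z points along the fingers, y is the direction in which the jaws open and shut (so a half turn about z gives the same grasp; the last joint's range is limited). The gripper opens to 88 mm and grips with 3 to 60 N. Pads are 19 mm wide; open, the fingers measure 130 mm over their backs; the gripper's body (78 mm by 193 mm) begins 47 mm behind the grasp point.
Start: joints at [-55.342, 20.546, 0.682, 0, -70.136, -16.507], TCP at [0.21, -0.641, 0.227] pointing down, gripper open.
Joint ranges: [-176.03, 176.03], [-82.01, 121.73], [-58.28, 71.71], [-173.87, 95.51], [-174.79, -0.11], [-173.66, 173.66]. Speed limits (degrees/s): [136.94, 136.94, 172.46, 180, 180, 180].

## Interface

Orientations are given as [roll, pitch, yaw] about the fixed x, y, z axes, in that order (R = Rz(yaw) Ry(pitch) Rx(roll)).
In Python, from plant import get_state, capture, get_calibration, close_job, boxes_of, cut_out gives the robot as it stands.
- The arm moves only by the tool apply_moves, never from a script. Its argument "commands" is a list of rows, each an object with "grip": the closure, from 0 (fully open) to 1 (shut); "slide": the shift along the tool's x, y, z in m, a list of three; "roll": the turn about the tool's z in degrees. In form: [{"grip": grip, "slide": [x, y, z], "roll": roll}, ...]. A call has 1 to 5 rows; each row is the pose to reach, as a shift and turn from the pose commanded when the call began, along the tool's axes at that moment; what a row does not reach only later rows make up. A row lasts 1/8 s, in which the tool goes at most 62.5 mm and 10.7 degrees, less where a joint would pass 70% of its speed; a pose out of reach is approached as far as the arm can. A call with a gripper value outside its range is refused whole. The fingers move at their own pace and stop on an object; "grip_force" is the grip in N (left out, the last holds). Time passes only in rows, so rows that repeat a pose let the fingers close. It gives the time, the measured TCP pose, the force and the opening at its end, in the units of the state.
- get_state(): the state, without advancing time (a new reading comes with each control period).
- capture(name): name is "scene" or "top"; returns (picture, depth): 400x640x3 uint8, red, green, blue; 400x640 float32, m along the optical axis (not along the pixel's ray), 0 where there is no reading.
- get_calibration(name): a dict with "mtx" (3x3 intrinsics, pixels), "R" (3x3) and "t" (3): a world point X has camera coordinates R X + t. Camera axes: x right, y down, z forward; pixel columns grow to the right and rows downward; lengths in m; the calibration is good to about 2 mm. A picture is of the moment at which its call begins. get_calibration takes no time and is no camera call.
- close_job(): hands the job in, once; it reports no verdict.
Trained networks look in the newest picture that a camera, given by its name, has taken for a name from the list of things; names that differ only in an ending like _2 or _b are one class to them, and where a whole thing is asked for, a point or a joint stands for the part that bears it (a point fixed in the world has none). Each returns a list of dicts, best first, with "score" (0 to 1); they miss things now and then, are a little off and sometimes report something else, mostly with a low value. They report only what shows in the picture. A call takes as long as a camera call. They do not tell look-alikes from the thing itself.
- boxes_of(name, camera): "position" ([x, y, z] in m, in the coordinates of the camera as it stood for that picture, good to about 4 mm: the middle of the surface that is visible of it).
- cut_out(name, camera): "mask" (400x640 bool, what is visible of it).
The state is a dict: "time_s": time; "joints": joint angles; "qd": joint speeds; "joint_torque": joint torques, N m; "tcp_pos": TCP position; "eef_rot": TCP orientation; "contact_force": force on the tool from outside, world axes, zero at the start; "moment": the same for the moment, N m; "gripper_width": finger opening in m.
Only numpy, scipy, OpenCV 4.12 (cv2) and the standard library are available. Lean on these libraries where they do the work, as an engineer would, in place of code of your own. Each camera call takes 0.05 s, during which the arm holds its last target.

## Working session

There is one attempt and no reset: what is moved stays moved. The work goes in short steps, Python scripts to look and compute and a tool call to move; the robot and the scene stay as the last step left them, time stands still between calls to the robot, and variables do not carry over. Pictures are saved under pics/ and viewed, and the job is handed in when it is done.

Besides the shell and the picture viewer there is one more tool, called after "Emit:" by a JSON object that holds its "op" and its "data", one argument or row to a line. apply_moves: Moves the arm, as the interface text tells. Its arguments: {"type":"object","properties":{"commands":{"type":"array"},"grip_force":{"type":"number"}},"required":["commands"]}

```bash
ls; mkdir -p pics; cat > h.py <<'E'
import numpy as np, cv2
from plant import *
def w(cam,p):
    c=get_calibration(cam); return np.array(c["R"]).T@(np.array(p)-np.array(c["t"]))
def px(cam,X):
    c=get_calibration(cam); q=np.array(c["mtx"])@(np.array(c["R"])@np.array(X)+np.array(c["t"])); return q[:2]/q[2]
def cloud(cam,depth):
    c=get_calibration(cam);K=np.array(c["mtx"]);v,u=np.mgrid[:400,:640]
    P=np.stack([(u-K[0,2])/K[0,0]*depth,(v-K[1,2])/K[1,1]*depth,depth],-1)
    return (P-np.array(c["t"]))@np.array(c["R"])
E
python3 - <<'E'
from h import *
print(get_state())
for n in ["scene","top"]:
    im,d=capture(n); cv2.imwrite(f"pics/{n}0.png",im[...,::-1]); np.savez(f"{n}0.npz",im=im,d=d)
    for o in ["case_1_center","tray","scanner","scan_window","battery","tape","lamp","ratchet"]:
        for b in boxes_of(o,n): 
            X=w(n,b["position"]); print(n,o,round(b["score"],2),X.round(3),px(n,X).round())
E
```

```text
pics
{'time_s': 0.0, 'joints': array([-5.53423734e+01,  2.05916801e+01,  6.34770457e-01, -2.21686939e-02,
       -7.01336343e+01, -1.65084000e+01]), 'qd': array([-0.05745961,  0.05356176, -0.00977796, -0.11434491, -0.02685849,
       -0.03965975]), 'joint_torque': array([ 2.50460238e-03, -5.82711482e+01,  2.93062466e+01,  6.99718729e+00,
        6.91790512e-03, -9.12208907e-05]), 'tcp_pos': array([ 0.21011867, -0.64096539,  0.22562103]), 'eef_rot': array([ 1.79907266e+02, -5.75049747e-03, -1.61858319e+02]), 'contact_force': array([ 0.71397384,  0.27063314, -0.38538067]), 'moment': array([-0.0560907 , -0.01826817, -0.01094276]), 'gripper_width': 0.0876973327578418}
scene case_1_center 0.83 [0.544 0.138 0.066] [364. 238.]
scene case_1_center 0.78 [0.207 0.305 0.062] [438. 160.]
scene tray 0.93 [0.529 0.065 0.005] [337. 239.]
scene scanner 0.7 [ 0.802 -0.018  0.127] [270. 307.]
scene scan_window 0.71 [ 0.803 -0.014  0.124] [272. 309.]
scene battery 0.82 [0.502 0.404 0.046] [468. 252.]
scene tape 0.86 [ 0.43  -0.367  0.048] [205. 173.]
scene lamp 0.95 [0.672 0.35  0.033] [441. 310.]
scene lamp 0.2 [ 0.427 -0.366  0.05 ] [206. 172.]
scene ratchet 0.84 [ 0.667 -0.377  0.021] [165. 242.]
top case_1_center 0.84 [0.191 0.305 0.062] [201. 339.]
top case_1_center 0.61 [0.526 0.137 0.062] [271. 201.]
top tray 0.77 [0.501 0.045 0.003] [308. 213.]
top scanner 0.61 [ 0.765 -0.022  0.151] [335.  96.]
top scan_window 0.6 [ 0.765 -0.025  0.151] [336.  95.]
top battery 0.69 [0.475 0.405 0.043] [165. 223.]
top tape 0.64 [ 0.416 -0.37   0.064] [475. 242.]
top lamp 0.94 [0.667 0.355 0.033] [187. 149.]
top lamp 0.37 [0.527 0.14  0.066] [270. 200.]
top ratchet 0.8 [ 0.657 -0.377  0.024] [467. 151.]
```

View pics/scene0.png

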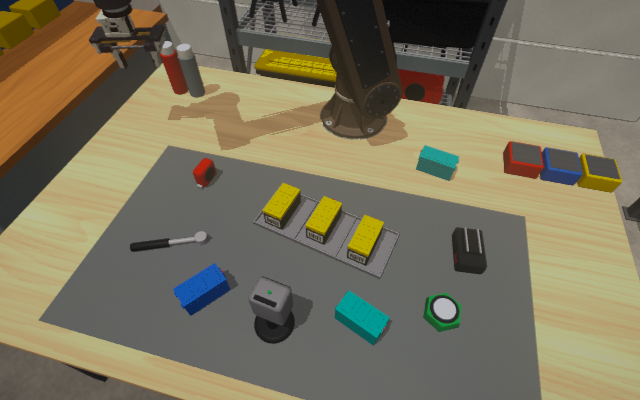

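View pics/top0.png

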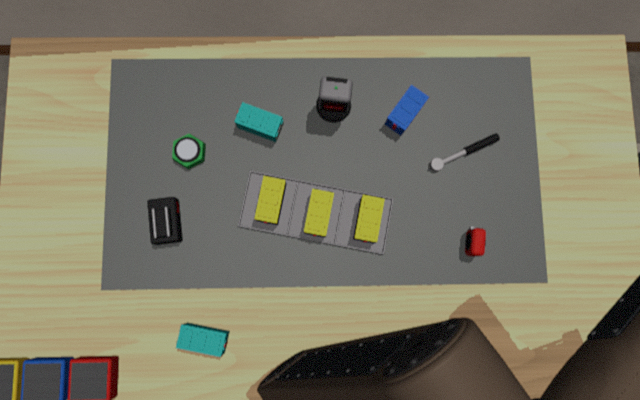

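The three yellow-lided cases stand in the tray: top-view pixels (270,200), (319,212) and (369,219). The turquoise ones at (258,121) and (203,340) and the blue one at (407,109) are look-alikes to avoid. Next I measure poses from the lid colour and depth.

```bash
python3 - <<'E'
from h import *
for n in ["top","scene"]:
    f=np.load(n+"0.npz"); im,d=f["im"],f["d"]; P=cloud(n,d)
    hsv=cv2.cvtColor(im,cv2.COLOR_RGB2HSV)
    m=((hsv[...,0]>22)&(hsv[...,0]<34)&(hsv[...,1]>170)&(hsv[...,2]>90)).astype(np.uint8)
    k,l,s,c=cv2.connectedComponentsWithStats(m)
    for i in range(1,k):
        if s[i,4]<150: continue
        q=P[(l==i)&(d>0)]
        if not (.3<np.median(q[:,0])<.8 and abs(np.median(q[:,1]))<.3): continue
        zt=np.percentile(q[:,2],90); q=q[q[:,2]>0.055]
        r=cv2.minAreaRect(q[:,:2].astype(np.float32)); b=cv2.boxPoints(r)
        print(n,c[i].round(),s[i,4],"mean",q.mean(0).round(4),"rect",np.round(r[0],4),np.round(r[1],4),round(r[2],1),"zt",zt.round(4))
    # depth-based scanner: points with z>.12
    q=P[(d>0)&(P[...,2]>0.1)&(P[...,2]<.2)&(P[...,0]>.7)&(P[...,0]<.9)&(abs(P[...,1])<.12)]
    print("scanner",len(q),q.min(0).round(3),q.max(0).round(3))
    q=q[q[:,2]>.145]
    if len(q)>20:
        r=cv2.minAreaRect(q[:,:2].astype(np.float32)); print(r)
    cr=(slice(40,150),slice(270,400)) if n=="top" else (slice(260,350),slice(220,330))
    cv2.imwrite(f"pics/sc_{n}.png",cv2.resize(im[cr][...,::-1],None,fx=5,fy=5,interpolation=cv2.INTER_CUBIC))
    cr=(slice(160,270),slice(230,400)) if n=="top" else (slice(175,280),slice(245,405))
    cv2.imwrite(f"pics/tr_{n}.png",cv2.resize(im[cr][...,::-1],None,fx=4.5,fy=4.5,interpolation=cv2.INTER_CUBIC))
    for nm in ["tray"]:
        c=cut_out(nm,n)[0]["mask"]; q=P[c&(d>0)]; q=q[q[:,2]<.03]; r=cv2.minAreaRect(q[:,:2].astype(np.float32)); print("tray",r,q.mean(0))
E
```

```text
top [270. 199.] 622 mean [0.5286 0.1394 0.0654] rect [0.5284 0.1396] [0.0554 0.111 ] 78.6 zt 0.0684
top [318. 214.] 401 mean [0.4908 0.0197 0.0652] rect [0.4948 0.0187] [0.0513 0.1101] 78.3 zt 0.0684
top [368. 219.] 538 mean [ 0.4755 -0.1057  0.0651] rect [ 0.4784 -0.1065] [0.0539 0.1113] 77.9 zt 0.0682
scanner 966 [ 0.746 -0.065  0.1  ] [0.812 0.015 0.164]
((0.7795361280441284, -0.024598177522420883), (0.07787390798330307, 0.06050672009587288), 82.69841003417969)
tray ((0.5029549598693848, 0.02311745285987854), (0.38548538088798523, 0.15501035749912262), 78.23990631103516) [0.50050395 0.03125494 0.00581161]
scene [281. 201.] 711 mean [ 0.4822 -0.106   0.065 ] rect [ 0.4777 -0.107 ] [0.0575 0.1132] 78.3 zt 0.0675
scene [323. 215.] 758 mean [0.4991 0.0196 0.0653] rect [0.4948 0.0192] [0.0573 0.1135] 78.3 zt 0.0676
scene [365. 235.] 838 mean [0.533  0.141  0.0655] rect [0.5287 0.1412] [0.0571 0.1129] 78.5 zt 0.0677
scanner 1351 [ 0.747 -0.064  0.1  ] [0.815 0.017 0.162]
((0.7808291912078857, -0.02333637699484825), (0.07765306532382965, 0.06099742278456688), 82.0212631225586)
tray ((0.49632567167282104, 0.02469293773174286), (0.3901364207267761, 0.16329729557037354), 78.21273803710938) [0.52195691 0.05565677 0.00656999]
```

View pics/tr_top.png

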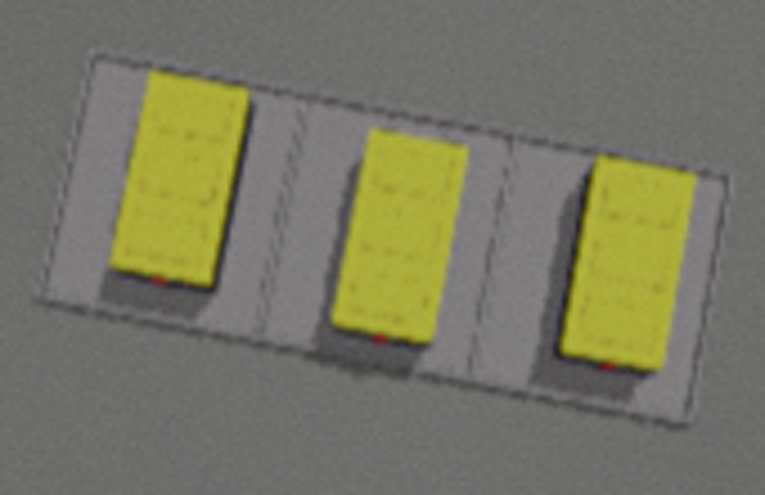

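View pics/sc_scene.png

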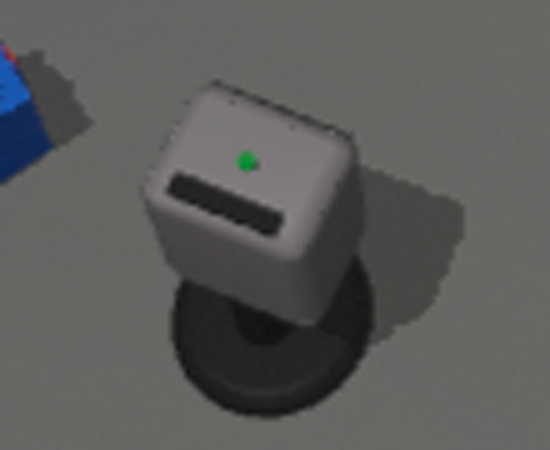

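View pics/sc_top.png

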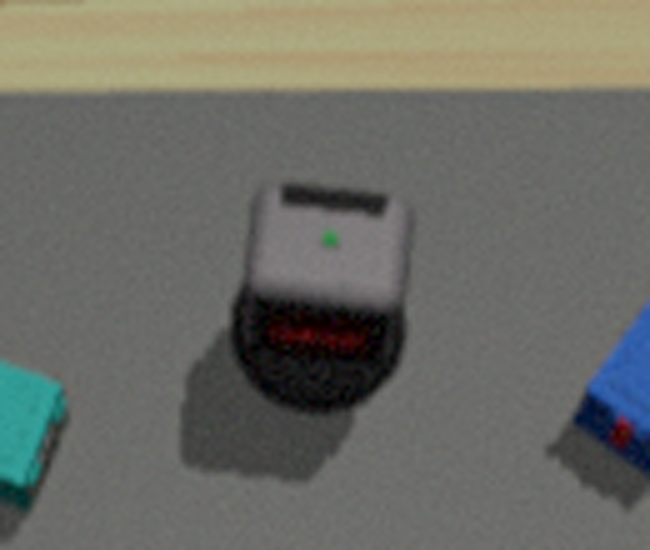

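View pics/tr_scene.png

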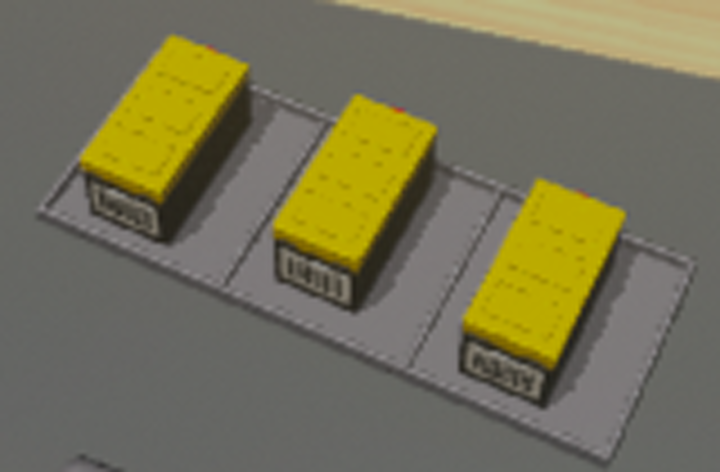

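```bash
cat >> h.py <<'E'
from scipy.spatial.transform import Rotation as Ro
def go(x,y,z,yaw):
    s=get_state(); R=Ro.from_euler('xyz',s["eef_rot"],degrees=True)
    d=R.inv().apply(np.array([x,y,z])-s["tcp_pos"])
    dy=(s["eef_rot"][2]-yaw+180)%360-180
    print("t",s["time_s"],"tcp",s["tcp_pos"].round(4),s["eef_rot"].round(2),"w",round(s["gripper_width"],4),"slide",d.round(4),"roll",round(dy,2),"|F|",s["contact_force"].round(2),"M",s["moment"].round(3))
E
python3 -c "
from h import *
go(.478,-.107,.15,168.3)"
```

```text
t 1.0 tcp [ 0.2102 -0.6414  0.2265] [ 180.     -0.   -161.85] w 0.0878 slide [-0.4209  0.4244  0.0766] roll 29.85 |F| [ 0.21 -0.09  0.65] M [ 0.042 -0.009 -0.008]
```

Emit:
{"op": "apply_moves", "data": {
  "commands": [
    {"grip": 0, "slide": [-0.421, 0.424, 0.07], "roll": 29.85},
    {"grip": 0, "slide": [-0.421, 0.424, 0.07], "roll": 29.85},
    {"grip": 0, "slide": [-0.421, 0.424, 0.07], "roll": 29.85},
    {"grip": 0, "slide": [-0.421, 0.424, 0.07], "roll": 29.85},
    {"grip": 0, "slide": [-0.421, 0.424, 0.07], "roll": 29.85}
  ]
}}

```text
time_s: 1.62
tcp_pos: [0.3489, -0.3651, 0.1907]
eef_rot: [-180.0, 0.1, 168.3]
contact_force: [2.2, -0.7, 0.1]
gripper_width: 0.0878
```

```bash
python3 -c "
from h import *
go(.478,-.107,.15,168.3)"
```

```text
t 1.625 tcp [ 0.3489 -0.3651  0.1907] [-1.7998e+02  5.0000e-02  1.6829e+02] w 0.0878 slide [-0.074   0.2789  0.0407] roll -0.01 |F| [ 2.17 -0.71  0.11] M [-0.105 -0.284  0.005]
```

Emit:
{"op": "apply_moves", "data": {
  "commands": [
    {"grip": 0, "slide": [-0.072, 0.27, 0.038], "roll": 0},
    {"grip": 0, "slide": [-0.072, 0.27, 0.038], "roll": 0},
    {"grip": 0, "slide": [-0.072, 0.27, 0.038], "roll": 0},
    {"grip": 0, "slide": [-0.072, 0.27, 0.038], "roll": 0},
    {"grip": 0, "slide": [-0.072, 0.27, 0.038], "roll": 0}
  ]
}}

```text
time_s: 2.25
tcp_pos: [0.4746, -0.1143, 0.1526]
eef_rot: [180.0, 0.0, 168.4]
contact_force: [0.2, -1.3, -0.6]
gripper_width: 0.0877
```

Emit:
{"op": "apply_moves", "data": {
  "commands": [
    {"grip": 0, "slide": [0, 0, 0], "roll": 0},
    {"grip": 0, "slide": [0, 0, 0], "roll": 0}
  ]
}}

```text
time_s: 2.5
tcp_pos: [0.4734, -0.117, 0.1527]
eef_rot: [-180.0, -0.0, 168.3]
contact_force: [0.1, 0.6, 0.5]
gripper_width: 0.0877
```

```bash
python3 -c "
from h import *
go(.478,-.107,.019,168.3)"
```

```text
t 2.5 tcp [ 0.4734 -0.117   0.1527] [-180.     -0.    168.33] w 0.0877 slide [-0.0025  0.0107  0.1337] roll 0.03 |F| [0.05 0.64 0.5 ] M [-0.147  0.033 -0.015]
```

Emit:
{"op": "apply_moves", "data": {
  "commands": [
    {"grip": 0, "slide": [-0.002, 0.011, 0.04], "roll": 0},
    {"grip": 0, "slide": [-0.002, 0.011, 0.08], "roll": 0},
    {"grip": 0, "slide": [-0.002, 0.011, 0.115], "roll": 0},
    {"grip": 0, "slide": [-0.002, 0.011, 0.133], "roll": 0},
    {"grip": 0, "slide": [-0.002, 0.011, 0.133], "roll": 0}
  ]
}}

```text
time_s: 3.12
tcp_pos: [0.4764, -0.1077, 0.0186]
eef_rot: [-179.9, -0.2, 168.2]
contact_force: [0.2, -0.1, 0.0]
gripper_width: 0.0876
```

Emit:
{"op": "apply_moves", "data": {
  "commands": [
    {"grip": 0.5, "slide": [0, 0, 0], "roll": 0},
    {"grip": 0.7, "slide": [0, 0, 0], "roll": 0},
    {"grip": 0.8, "slide": [0, 0, 0], "roll": 0},
    {"grip": 0.8, "slide": [0, 0, 0], "roll": 0}
  ],
  "grip_force": 50
}}

```text
time_s: 3.62
tcp_pos: [0.4779, -0.1066, 0.0202]
eef_rot: [180.0, 0.0, 168.3]
contact_force: [-0.9, -1.0, 5.1]
gripper_width: 0.0556
```

```bash
python3 -c "
from h import *
go(.478,-.107,.019,168.3)"
```

```text
t 3.625 tcp [ 0.4779 -0.1066  0.0202] [1.8000e+02 5.0000e-02 1.6832e+02] w 0.0556 slide [-0.0002 -0.0003  0.0012] roll 0.02 |F| [-0.89 -1.02  5.14] M [-0.528  0.443 -0.03 ]
```

Emit:
{"op": "apply_moves", "data": {
  "commands": [
    {"grip": 0.8, "slide": [0, 0, -0.02], "roll": 0},
    {"grip": 0.8, "slide": [0, 0, -0.05], "roll": 0},
    {"grip": 0.8, "slide": [0, 0, -0.09], "roll": 0},
    {"grip": 0.8, "slide": [0, 0, -0.11], "roll": 0},
    {"grip": 0.8, "slide": [0, 0, -0.11], "roll": 0}
  ]
}}

```text
time_s: 4.25
tcp_pos: [0.4782, -0.1063, 0.1306]
eef_rot: [179.9, 0.1, 168.3]
contact_force: [-0.2, 0.3, -4.7]
gripper_width: 0.0555
```

Emit:
{"op": "apply_moves", "data": {
  "commands": [
    {"grip": 0.8, "slide": [0, 0, 0], "roll": 0},
    {"grip": 0.8, "slide": [0, 0, 0], "roll": 0},
    {"grip": 0.8, "slide": [0, 0, 0], "roll": 0},
    {"grip": 0.8, "slide": [0, 0, 0], "roll": 0}
  ]
}}

```text
time_s: 4.75
tcp_pos: [0.4775, -0.1066, 0.1291]
eef_rot: [-180.0, -0.0, 168.3]
contact_force: [-0.7, 0.2, -3.8]
gripper_width: 0.0561
```

```bash
cat >> h.py <<'E'
def mom(n=6):
    A=[]
    for i in range(n):
        capture("top"); s=get_state(); R=Ro.from_euler('xyz',s["eef_rot"],degrees=True)
        A.append(np.r_[R.inv().apply(s["moment"]),R.inv().apply(s["contact_force"])])
    A=np.array(A); print("M,F tool mean",A.mean(0).round(3),"std",A.std(0).round(3))
E
python3 -c "
from h import *
mom();go(.478,-.107,.019,168.3)"
```

```text
M,F tool mean [ 0.052 -0.02   0.01   0.296 -0.179  3.448] std [0.018 0.031 0.036 0.426 0.528 0.537]
t 5.05 tcp [ 0.4777 -0.1065  0.1296] [180.    0.  168.3] w 0.0557 slide [-0.0004 -0.0004  0.1106] roll 0.0 |F| [ 0.2   0.29 -4.54] M [-0.057  0.046  0.038]
```

Emit:
{"op": "apply_moves", "data": {
  "commands": [
    {"grip": 0.8, "slide": [-0.06, 0, 0], "roll": 0},
    {"grip": 0.8, "slide": [0, 0, 0], "roll": 0},
    {"grip": 0.8, "slide": [-0.06, 0, 0], "roll": 0},
    {"grip": 0.8, "slide": [-0.06, 0, 0], "roll": 0},
    {"grip": 0.8, "slide": [-0.06, 0, 0], "roll": 0}
  ]
}}

```text
time_s: 5.68
tcp_pos: [0.5367, -0.1187, 0.1294]
eef_rot: [180.0, -0.0, 168.3]
contact_force: [-0.2, 0.3, -4.3]
gripper_width: 0.0558
```

```bash
python3 -c "
from h import *
mom(8);go(.478,-.107,.019,168.3)"
```

```text
M,F tool mean [0.016 0.015 0.01  0.237 0.173 3.871] std [0.023 0.028 0.02  0.402 0.42  0.537]
t 6.075 tcp [ 0.5364 -0.1186  0.1298] [1.7999e+02 2.0000e-02 1.6831e+02] w 0.056 slide [ 0.0595 -0.0005  0.1108] roll 0.01 |F| [-0.64  0.8  -3.27] M [-0.024  0.053 -0.039]
```

Emit:
{"op": "apply_moves", "data": {
  "commands": [
    {"grip": 0.8, "slide": [0.06, 0, 0], "roll": 0},
    {"grip": 0.8, "slide": [0, 0, 0], "roll": 0},
    {"grip": 0.8, "slide": [0.06, 0, 0], "roll": 0},
    {"grip": 0.8, "slide": [0.06, 0, 0], "roll": 0},
    {"grip": 0.8, "slide": [0.06, 0, 0], "roll": 0}
  ]
}}

```text
time_s: 6.7
tcp_pos: [0.4779, -0.1065, 0.1297]
eef_rot: [-180.0, 0.0, 168.3]
contact_force: [0.0, 0.0, -1.1]
gripper_width: 0.056
```

```bash
python3 -c "
from h import *
mom(8);go(.478,-.107,.019,168.3)"
```

```text
M,F tool mean [ 3.90e-02 -5.10e-02  1.00e-03  3.05e-01  6.70e-02  3.31e+00] std [0.038 0.05  0.024 0.484 0.64  0.409]
t 7.1 tcp [ 0.4779 -0.1066  0.1298] [1.7999e+02 3.0000e-02 1.6829e+02] w 0.0557 slide [-1.000e-04 -4.000e-04  1.108e-01] roll -0.01 |F| [-0.55  1.01 -3.54] M [-0.067 -0.075  0.011]
```

```bash
python3 -c "
from h import *
mom(8)"
```

```text
M,F tool mean [ 0.021 -0.069 -0.01   0.036 -0.019  3.557] std [0.029 0.019 0.032 0.464 0.305 0.397]
```

Emit:
{"op": "apply_moves", "data": {
  "commands": [
    {"grip": 0.8, "slide": [-0.062, 0, 0], "roll": 0},
    {"grip": 0.8, "slide": [0, 0, 0], "roll": 0},
    {"grip": 0.8, "slide": [-0.062, 0, 0], "roll": 0},
    {"grip": 0.8, "slide": [0, 0, 0], "roll": 0},
    {"grip": 0.8, "slide": [-0.062, 0, 0], "roll": 0}
  ]
}}

```text
time_s: 8.12
tcp_pos: [0.5156, -0.1201, 0.1216]
eef_rot: [-179.7, -1.6, 168.2]
contact_force: [4.6, 2.7, -2.4]
gripper_width: 0.0558
```

Emit:
{"op": "apply_moves", "data": {
  "commands": [
    {"grip": 0.8, "slide": [0, 0, 0], "roll": 0},
    {"grip": 0.8, "slide": [0, 0, 0], "roll": 0}
  ]
}}

```text
time_s: 8.38
tcp_pos: [0.5387, -0.1191, 0.1293]
eef_rot: [-180.0, -0.0, 168.3]
contact_force: [1.9, -0.7, -3.2]
gripper_width: 0.0557
```

```bash
python3 -c "
from h import *
mom(12);go(.478,-.107,.019,168.3)"
```

```text
M,F tool mean [ 2.800e-02 -1.400e-02  1.000e-03  2.180e-01  2.020e-01  3.276e+00] std [0.029 0.064 0.031 0.616 0.384 0.571]
t 8.975 tcp [ 0.5384 -0.1191  0.1297] [1.800e+02 1.000e-02 1.683e+02] w 0.0555 slide [ 0.0616 -0.0004  0.1107] roll 0.0 |F| [-1.   -0.43 -3.81] M [-0.016 -0.029 -0.031]
```

Emit:
{"op": "apply_moves", "data": {
  "commands": [
    {"grip": 0.8, "slide": [0.062, 0, 0], "roll": 0},
    {"grip": 0.8, "slide": [0, 0, 0], "roll": 0},
    {"grip": 0.8, "slide": [0.062, 0, 0], "roll": 0},
    {"grip": 0.8, "slide": [0, 0, 0], "roll": 0},
    {"grip": 0.8, "slide": [0.062, 0, 0], "roll": 0}
  ]
}}

```text
time_s: 9.6
tcp_pos: [0.4854, -0.1064, 0.1225]
eef_rot: [-179.7, -0.5, 168.3]
contact_force: [-0.4, -0.8, -5.5]
gripper_width: 0.0562
```

Emit:
{"op": "apply_moves", "data": {
  "commands": [
    {"grip": 0.8, "slide": [0, 0, 0], "roll": 0},
    {"grip": 0.8, "slide": [0, 0, 0], "roll": 0}
  ]
}}

```text
time_s: 9.85
tcp_pos: [0.4778, -0.1065, 0.1295]
eef_rot: [-180.0, 0.0, 168.3]
contact_force: [0.2, -0.1, -2.8]
gripper_width: 0.056
```

```bash
python3 -c "
from h import *
mom(12);go(.478,-.107,.019,168.3)"
```

```text
M,F tool mean [2.000e-02 2.100e-02 3.000e-03 8.600e-02 1.340e-01 3.538e+00] std [0.05  0.093 0.028 0.408 0.53  0.462]
t 10.45 tcp [ 0.4777 -0.1066  0.1297] [1.800e+02 1.000e-02 1.683e+02] w 0.0557 slide [-0.0004 -0.0004  0.1107] roll -0.0 |F| [ 0.55  0.82 -3.62] M [ 0.009  0.012 -0.   ]
```

```bash
cat >> h.py <<'E'
def mom2(n=16):
    A=[]
    for i in range(n):
        capture("top"); s=get_state(); R=Ro.from_euler('xyz',s["eef_rot"],degrees=True)
        A.append(R.inv().apply(s["moment"])[1])
    A=np.array(A); print("My",(A*1000).round().astype(int),"median",np.median(A).round(3),"mean",A.mean().round(3))
E
python3 -c "
from h import *
mom2(12)"
```

```text
My [ 69 -14  35  38 -48   5 -20   4  -9  49  47  35] median 0.02 mean 0.016
```

Emit:
{"op": "apply_moves", "data": {
  "commands": [
    {"grip": 0.8, "slide": [-0.02, 0, 0], "roll": 0},
    {"grip": 0.8, "slide": [-0.06, 0, 0], "roll": 0},
    {"grip": 0.8, "slide": [-0.12, 0, 0], "roll": 0},
    {"grip": 0.8, "slide": [-0.06, 0, 0], "roll": 0},
    {"grip": 0.8, "slide": [-0.02, 0, 0], "roll": 0}
  ]
}}

```text
time_s: 11.68
tcp_pos: [0.4955, -0.1105, 0.1261]
eef_rot: [-179.9, -0.4, 168.2]
contact_force: [-0.0, -0.2, -2.3]
gripper_width: 0.0555
```

Emit:
{"op": "apply_moves", "data": {
  "commands": [
    {"grip": 0.8, "slide": [0.015, 0, 0], "roll": 0},
    {"grip": 0.8, "slide": [0.02, 0, 0], "roll": 0},
    {"grip": 0.8, "slide": [0.02, 0, 0], "roll": 0},
    {"grip": 0.8, "slide": [0.02, 0, 0], "roll": 0},
    {"grip": 0.8, "slide": [0.02, 0, 0], "roll": 0}
  ]
}}

```text
time_s: 12.3
tcp_pos: [0.4782, -0.1066, 0.1296]
eef_rot: [-180.0, 0.0, 168.3]
contact_force: [-0.1, -0.1, -3.5]
gripper_width: 0.056
```

```bash
python3 -c "
from h import *
mom2(14);go(.478,-.107,.129,168.3)"
```

```text
My [-306 -194   28  -90 -123 -119 -117 -103  -88  -67  -86  -65  -78 -131] median -0.096 mean -0.11
t 13.0 tcp [ 0.4777 -0.1066  0.1296] [180.    0.  168.3] w 0.0557 slide [-0.0004 -0.0004  0.0006] roll 0.0 |F| [ 0.6  -0.34 -4.05] M [-0.061 -0.121  0.008]
```

Emit:
{"op": "apply_moves", "data": {
  "commands": [
    {"grip": 0.8, "slide": [0.02, 0, 0], "roll": 0},
    {"grip": 0.8, "slide": [0.06, 0, 0], "roll": 0},
    {"grip": 0.8, "slide": [0.12, 0, 0], "roll": 0},
    {"grip": 0.8, "slide": [0.06, 0, 0], "roll": 0},
    {"grip": 0.8, "slide": [0.02, 0, 0], "roll": 0}
  ]
}}

```text
time_s: 13.62
tcp_pos: [0.4593, -0.1024, 0.1322]
eef_rot: [179.9, 0.4, 168.5]
contact_force: [1.4, 1.0, -2.7]
gripper_width: 0.0559
```

Emit:
{"op": "apply_moves", "data": {
  "commands": [
    {"grip": 0.8, "slide": [-0.015, 0, 0], "roll": 0},
    {"grip": 0.8, "slide": [-0.02, 0, 0], "roll": 0},
    {"grip": 0.8, "slide": [-0.02, 0, 0], "roll": 0},
    {"grip": 0.8, "slide": [-0.02, 0, 0], "roll": 0},
    {"grip": 0.8, "slide": [-0.02, 0, 0], "roll": 0}
  ]
}}

```text
time_s: 14.25
tcp_pos: [0.4771, -0.1064, 0.1297]
eef_rot: [180.0, -0.0, 168.3]
contact_force: [-0.7, 0.1, -4.3]
gripper_width: 0.0558
```

```bash
python3 -c "
from h import *
mom2(14);go(.478,-.107,.129,168.3)"
```

```text
My [ -27  -22  -60 -101  -23  -48  -86  -17  -87  -36   16  -60  -14  -46] median -0.041 mean -0.044
t 14.95 tcp [ 0.4776 -0.1065  0.1296] [180.   -0.  168.3] w 0.0559 slide [-0.0004 -0.0004  0.0006] roll -0.0 |F| [ 0.81 -0.1  -3.63] M [-0.035 -0.039 -0.   ]
```

```bash
python3 -c "
from h import *
mom2(6)"
```

```text
My [-21 -23 -74  -9 -48 -96] median -0.036 mean -0.045
```

Emit:
{"op": "apply_moves", "data": {
  "commands": [
    {"grip": 0.8, "slide": [-0.02, 0, 0], "roll": 0},
    {"grip": 0.8, "slide": [-0.07, 0, 0], "roll": 0},
    {"grip": 0.8, "slide": [-0.13, 0, 0], "roll": 0},
    {"grip": 0.8, "slide": [-0.07, 0, 0], "roll": 0},
    {"grip": 0.8, "slide": [-0.03, 0, 0], "roll": 0}
  ]
}}

```text
time_s: 15.88
tcp_pos: [0.5054, -0.1126, 0.126]
eef_rot: [-179.9, -0.4, 168.2]
contact_force: [-0.9, 1.0, -2.8]
gripper_width: 0.0559
```

Emit:
{"op": "apply_moves", "data": {
  "commands": [
    {"grip": 0.8, "slide": [0.018, 0, 0], "roll": 0},
    {"grip": 0.8, "slide": [0.027, 0, 0], "roll": 0},
    {"grip": 0.8, "slide": [0.03, 0, 0], "roll": 0},
    {"grip": 0.8, "slide": [0.03, 0, 0], "roll": 0},
    {"grip": 0.8, "slide": [0.03, 0, 0], "roll": 0}
  ]
}}

```text
time_s: 16.5
tcp_pos: [0.4784, -0.1066, 0.1297]
eef_rot: [180.0, 0.0, 168.3]
contact_force: [-0.0, -1.1, -3.8]
gripper_width: 0.0558
```

Emit:
{"op": "apply_moves", "data": {
  "commands": [
    {"grip": 0.8, "slide": [0, 0, 0], "roll": 0},
    {"grip": 0.8, "slide": [0, 0, 0], "roll": 0}
  ]
}}

```text
time_s: 16.75
tcp_pos: [0.4778, -0.1066, 0.1294]
eef_rot: [-180.0, -0.0, 168.3]
contact_force: [0.8, -0.0, -3.7]
gripper_width: 0.0561
```

```bash
python3 -c "
from h import *
mom2(10);go(.478,-.107,.129,168.3)"
```

```text
My [-19  23 -32 -37 -48 -42  -4 -51 -31  -8] median -0.031 mean -0.025
t 17.25 tcp [ 0.4777 -0.1065  0.1296] [180.    0.  168.3] w 0.0558 slide [-0.0004 -0.0004  0.0006] roll 0.0 |F| [ 0.17  0.19 -2.91] M [-0.043  0.001 -0.008]
```

Emit:
{"op": "apply_moves", "data": {
  "commands": [
    {"grip": 0.8, "slide": [0, 0, 0.04], "roll": 0},
    {"grip": 0.8, "slide": [0, 0, 0.08], "roll": 0},
    {"grip": 0.8, "slide": [0, 0, 0.1], "roll": 0},
    {"grip": 0.8, "slide": [0, 0, 0.108], "roll": 0},
    {"grip": 0.8, "slide": [0, 0, 0.1095], "roll": 0}
  ]
}}

```text
time_s: 17.88
tcp_pos: [0.4781, -0.1065, 0.0203]
eef_rot: [-180.0, 0.0, 168.3]
contact_force: [-1.4, -0.2, 3.6]
gripper_width: 0.0558
```

Emit:
{"op": "apply_moves", "data": {
  "commands": [
    {"grip": 0.8, "slide": [0, 0, 0.0], "roll": 0},
    {"grip": 0.4, "slide": [0, 0, 0], "roll": 0},
    {"grip": 0, "slide": [0, 0, 0], "roll": 0},
    {"grip": 0, "slide": [0, 0, 0], "roll": 0}
  ]
}}

```text
time_s: 18.38
tcp_pos: [0.4782, -0.1065, 0.0206]
eef_rot: [180.0, 0.1, 168.3]
contact_force: [-0.2, 0.4, 0.2]
gripper_width: 0.0705
```

```bash
python3 -c "
from h import *
go(.478,-.107,.11,168.3)"
```

```text
t 18.375 tcp [ 0.4782 -0.1065  0.0206] [1.7998e+02 7.0000e-02 1.6831e+02] w 0.0705 slide [-0.     -0.0005 -0.0894] roll 0.01 |F| [-0.16  0.42  0.25] M [-0.    -0.019  0.062]
```

Emit:
{"op": "apply_moves", "data": {
  "commands": [
    {"grip": 0, "slide": [0, 0, -0.02], "roll": 0},
    {"grip": 0, "slide": [0, 0, -0.08], "roll": 0},
    {"grip": 0, "slide": [0.002, 0.03, -0.1], "roll": 0},
    {"grip": 0, "slide": [0.006, 0.09, -0.1], "roll": 0},
    {"grip": 0, "slide": [0.009, 0.126, -0.1], "roll": 0}
  ]
}}

```text
time_s: 19.0
tcp_pos: [0.4951, 0.0207, 0.1211]
eef_rot: [179.9, 0.1, 168.3]
contact_force: [0.8, -0.4, 0.5]
gripper_width: 0.0872
```

Emit:
{"op": "apply_moves", "data": {
  "commands": [
    {"grip": 0, "slide": [0, 0, 0.0], "roll": 0},
    {"grip": 0, "slide": [0, 0, 0.03], "roll": 0},
    {"grip": 0, "slide": [0, 0, 0.07], "roll": 0},
    {"grip": 0, "slide": [0, 0, 0.1], "roll": 0},
    {"grip": 0, "slide": [0, 0, 0.1], "roll": 0}
  ]
}}

```text
time_s: 19.62
tcp_pos: [0.4927, 0.0173, 0.0184]
eef_rot: [-179.8, -0.2, 168.3]
contact_force: [0.3, -0.2, 0.8]
gripper_width: 0.0874
```

Emit:
{"op": "apply_moves", "data": {
  "commands": [
    {"grip": 0.5, "slide": [0, 0, 0], "roll": 0},
    {"grip": 0.7, "slide": [0, 0, 0], "roll": 0},
    {"grip": 0.8, "slide": [0, 0, 0], "roll": 0},
    {"grip": 0.8, "slide": [0, 0, 0], "roll": 0}
  ]
}}

```text
time_s: 20.12
tcp_pos: [0.4947, 0.0188, 0.0208]
eef_rot: [180.0, 0.1, 168.3]
contact_force: [-2.2, -0.2, 4.9]
gripper_width: 0.0555
```

```bash
python3 -c "
from h import *
go(.4948,.019,.02,168.3)"
```

```text
t 20.125 tcp [0.4947 0.0188 0.0208] [1.7997e+02 6.0000e-02 1.6831e+02] w 0.0555 slide [-0.      0.0003  0.0008] roll 0.01 |F| [-2.16 -0.23  4.93] M [-0.192  0.566 -0.058]
```

Emit:
{"op": "apply_moves", "data": {
  "commands": [
    {"grip": 0.8, "slide": [0, 0, -0.02], "roll": 0},
    {"grip": 0.8, "slide": [0, 0, -0.06], "roll": 0},
    {"grip": 0.8, "slide": [0, 0, -0.1], "roll": 0},
    {"grip": 0.8, "slide": [0, 0, -0.11], "roll": 0},
    {"grip": 0.8, "slide": [0, 0, -0.11], "roll": 0}
  ]
}}

```text
time_s: 20.75
tcp_pos: [0.4941, 0.0187, 0.1299]
eef_rot: [180.0, 0.0, 168.3]
contact_force: [-0.0, 0.2, -4.1]
gripper_width: 0.0557
```

Emit:
{"op": "apply_moves", "data": {
  "commands": [
    {"grip": 0.8, "slide": [0, 0, 0], "roll": 0},
    {"grip": 0.8, "slide": [0, 0, 0], "roll": 0},
    {"grip": 0.8, "slide": [0, 0, 0], "roll": 0},
    {"grip": 0.8, "slide": [0, 0, 0], "roll": 0}
  ]
}}

```text
time_s: 21.25
tcp_pos: [0.4943, 0.0186, 0.1297]
eef_rot: [-180.0, -0.0, 168.3]
contact_force: [0.5, 1.2, -3.4]
gripper_width: 0.0558
```

```bash
python3 -c "
from h import *
mom2(10)"
```

```text
My [-50 -30 -37 -18 -27  47   1 -17 -38 -59] median -0.029 mean -0.023
```

Emit:
{"op": "apply_moves", "data": {
  "commands": [
    {"grip": 0.8, "slide": [-0.02, 0, 0], "roll": 0},
    {"grip": 0.8, "slide": [-0.06, 0, 0], "roll": 0},
    {"grip": 0.8, "slide": [-0.12, 0, 0], "roll": 0},
    {"grip": 0.8, "slide": [-0.06, 0, 0], "roll": 0},
    {"grip": 0.8, "slide": [-0.02, 0, 0], "roll": 0}
  ]
}}

```text
time_s: 22.38
tcp_pos: [0.5123, 0.0142, 0.1267]
eef_rot: [-179.8, -0.3, 168.2]
contact_force: [-0.4, -0.3, -3.1]
gripper_width: 0.0558
```

Emit:
{"op": "apply_moves", "data": {
  "commands": [
    {"grip": 0.8, "slide": [0.012, 0, 0], "roll": 0},
    {"grip": 0.8, "slide": [0.02, 0, 0], "roll": 0},
    {"grip": 0.8, "slide": [0.02, 0, 0], "roll": 0},
    {"grip": 0.8, "slide": [0.02, 0, 0], "roll": 0},
    {"grip": 0.8, "slide": [0.02, 0, 0], "roll": 0}
  ]
}}

```text
time_s: 23.0
tcp_pos: [0.4949, 0.0186, 0.1301]
eef_rot: [180.0, 0.0, 168.3]
contact_force: [0.6, -0.6, -3.2]
gripper_width: 0.0558
```

Emit:
{"op": "apply_moves", "data": {
  "commands": [
    {"grip": 0.8, "slide": [0, 0, 0], "roll": 0},
    {"grip": 0.8, "slide": [0, 0, 0], "roll": 0}
  ]
}}

```text
time_s: 23.25
tcp_pos: [0.4945, 0.0186, 0.13]
eef_rot: [-180.0, -0.0, 168.3]
contact_force: [0.9, 0.0, -4.0]
gripper_width: 0.0554
```

```bash
python3 -c "
from h import *
mom2(10);go(.4948,.019,.13,168.3)"
```

```text
My [-44  36 -27 -60  40 -36 -56 -47  -3 -10] median -0.032 mean -0.021
t 23.75 tcp [0.4944 0.0187 0.1301] [180.    0.  168.3] w 0.0558 slide [-0.0003  0.0004  0.0001] roll 0.0 |F| [ 0.22  0.44 -2.16] M [-0.023 -0.005 -0.018]
```

Emit:
{"op": "apply_moves", "data": {
  "commands": [
    {"grip": 0.8, "slide": [0.02, 0, 0], "roll": 0},
    {"grip": 0.8, "slide": [0.06, 0, 0], "roll": 0},
    {"grip": 0.8, "slide": [0.12, 0, 0], "roll": 0},
    {"grip": 0.8, "slide": [0.06, 0, 0], "roll": 0},
    {"grip": 0.8, "slide": [0.02, 0, 0], "roll": 0}
  ]
}}

```text
time_s: 24.38
tcp_pos: [0.4763, 0.0243, 0.1325]
eef_rot: [179.8, 0.3, 168.6]
contact_force: [0.3, 0.6, -2.5]
gripper_width: 0.0556
```

Emit:
{"op": "apply_moves", "data": {
  "commands": [
    {"grip": 0.8, "slide": [-0.012, 0, 0], "roll": 0},
    {"grip": 0.8, "slide": [-0.02, 0, 0], "roll": 0},
    {"grip": 0.8, "slide": [-0.02, 0, 0], "roll": 0},
    {"grip": 0.8, "slide": [-0.02, 0, 0], "roll": 0},
    {"grip": 0.8, "slide": [-0.02, 0, 0], "roll": 0}
  ]
}}

```text
time_s: 25.0
tcp_pos: [0.4939, 0.0187, 0.1302]
eef_rot: [180.0, -0.0, 168.3]
contact_force: [0.2, 0.4, -3.6]
gripper_width: 0.0558
```

Emit:
{"op": "apply_moves", "data": {
  "commands": [
    {"grip": 0.8, "slide": [0, 0, 0], "roll": 0},
    {"grip": 0.8, "slide": [0, 0, 0], "roll": 0}
  ]
}}

```text
time_s: 25.25
tcp_pos: [0.4943, 0.0187, 0.1302]
eef_rot: [180.0, 0.0, 168.3]
contact_force: [-0.4, -0.7, -3.0]
gripper_width: 0.0553
```

```bash
python3 -c "
from h import *
mom2(10);go(.4948,.019,.13,168.3)"
```

```text
My [ 36 -45 -64 -16  37 -43   3  12  -1 -40] median -0.009 mean -0.012
t 25.75 tcp [0.4944 0.0186 0.1301] [-180.    -0.   168.3] w 0.0557 slide [-0.0003  0.0004  0.0001] roll 0.0 |F| [-0.58  0.62 -4.15] M [-0.028 -0.036  0.038]
```

Emit:
{"op": "apply_moves", "data": {
  "commands": [
    {"grip": 0.8, "slide": [0, 0, 0.04], "roll": 0},
    {"grip": 0.8, "slide": [0, 0, 0.08], "roll": 0},
    {"grip": 0.8, "slide": [0, 0, 0.1], "roll": 0},
    {"grip": 0.8, "slide": [0, 0, 0.108], "roll": 0},
    {"grip": 0.8, "slide": [0, 0, 0.1095], "roll": 0}
  ]
}}

```text
time_s: 26.38
tcp_pos: [0.4948, 0.0188, 0.0208]
eef_rot: [-180.0, 0.0, 168.3]
contact_force: [-0.4, -0.5, -2.7]
gripper_width: 0.0555
```

Emit:
{"op": "apply_moves", "data": {
  "commands": [
    {"grip": 0.8, "slide": [0, 0, 0.0], "roll": 0},
    {"grip": 0.4, "slide": [0, 0, 0], "roll": 0},
    {"grip": 0, "slide": [0, 0, 0], "roll": 0},
    {"grip": 0, "slide": [0, 0, 0], "roll": 0}
  ]
}}

```text
time_s: 26.88
tcp_pos: [0.4949, 0.0188, 0.0211]
eef_rot: [180.0, 0.1, 168.3]
contact_force: [-0.3, 0.2, -0.3]
gripper_width: 0.0705
```

```bash
python3 -c "
from h import *
go(.5286,.1404,.02,168.3)"
```

```text
t 26.875 tcp [0.4949 0.0188 0.0211] [1.7996e+02 6.0000e-02 1.6831e+02] w 0.0705 slide [-0.0083  0.1259  0.0012] roll 0.01 |F| [-0.29  0.23 -0.34] M [-0.079 -0.039  0.008]
```

Emit:
{"op": "apply_moves", "data": {
  "commands": [
    {"grip": 0, "slide": [0, 0, -0.02], "roll": 0},
    {"grip": 0, "slide": [0, 0, -0.08], "roll": 0},
    {"grip": 0, "slide": [-0.002, 0.03, -0.1], "roll": 0},
    {"grip": 0, "slide": [-0.006, 0.09, -0.1], "roll": 0},
    {"grip": 0, "slide": [-0.008, 0.126, -0.1], "roll": 0}
  ]
}}

```text
time_s: 27.5
tcp_pos: [0.5288, 0.1427, 0.1217]
eef_rot: [179.9, 0.1, 168.3]
contact_force: [0.7, -0.5, 0.6]
gripper_width: 0.0873
```

Emit:
{"op": "apply_moves", "data": {
  "commands": [
    {"grip": 0, "slide": [0, 0, 0.0], "roll": 0},
    {"grip": 0, "slide": [0, 0, 0.03], "roll": 0},
    {"grip": 0, "slide": [0, 0, 0.07], "roll": 0},
    {"grip": 0, "slide": [0, 0, 0.1], "roll": 0},
    {"grip": 0, "slide": [0, 0, 0.1], "roll": 0}
  ]
}}

```text
time_s: 28.12
tcp_pos: [0.5262, 0.1389, 0.0188]
eef_rot: [-179.8, -0.2, 168.3]
contact_force: [-0.0, 0.2, -0.1]
gripper_width: 0.0878
```

Emit:
{"op": "apply_moves", "data": {
  "commands": [
    {"grip": 0.5, "slide": [0, 0, 0], "roll": 0},
    {"grip": 0.7, "slide": [0, 0, 0], "roll": 0},
    {"grip": 0.8, "slide": [0, 0, 0], "roll": 0},
    {"grip": 0.8, "slide": [0, 0, 0], "roll": 0}
  ]
}}

```text
time_s: 28.62
tcp_pos: [0.5281, 0.1406, 0.0213]
eef_rot: [180.0, 0.1, 168.3]
contact_force: [-1.1, -0.3, 4.2]
gripper_width: 0.0556
```

Emit:
{"op": "apply_moves", "data": {
  "commands": [
    {"grip": 0.8, "slide": [0, 0, -0.02], "roll": 0},
    {"grip": 0.8, "slide": [0, 0, -0.06], "roll": 0},
    {"grip": 0.8, "slide": [0, 0, -0.1], "roll": 0},
    {"grip": 0.8, "slide": [0, 0, -0.11], "roll": 0},
    {"grip": 0.8, "slide": [0, 0, -0.11], "roll": 0}
  ]
}}

```text
time_s: 29.25
tcp_pos: [0.5274, 0.1404, 0.1303]
eef_rot: [180.0, -0.0, 168.3]
contact_force: [0.3, 0.4, -4.2]
gripper_width: 0.0558
```

Emit:
{"op": "apply_moves", "data": {
  "commands": [
    {"grip": 0.8, "slide": [0, 0, 0], "roll": 0},
    {"grip": 0.8, "slide": [0, 0, 0], "roll": 0},
    {"grip": 0.8, "slide": [0, 0, 0], "roll": 0},
    {"grip": 0.8, "slide": [0, 0, 0], "roll": 0}
  ]
}}

```text
time_s: 29.75
tcp_pos: [0.5277, 0.1403, 0.1302]
eef_rot: [-180.0, -0.0, 168.3]
contact_force: [1.0, -0.4, -4.2]
gripper_width: 0.056
```

```bash
python3 -c "
from h import *
mom2(10);go(.5286,.1404,.13,168.3)"
```

```text
My [ 48  -6 -21 -32 -12  30 -54   5  38 -31] median -0.009 mean -0.003
t 30.25 tcp [0.5278 0.1404 0.1306] [180.    0.  168.3] w 0.0557 slide [-0.0008  0.0001  0.0006] roll 0.0 |F| [ 0.21 -0.76 -4.03] M [-0.067 -0.018 -0.025]
```

Now the same forward and backward throws with the left case.

Emit:
{"op": "apply_moves", "data": {
  "commands": [
    {"grip": 0.8, "slide": [-0.02, 0, 0], "roll": 0},
    {"grip": 0.8, "slide": [-0.06, 0, 0], "roll": 0},
    {"grip": 0.8, "slide": [-0.12, 0, 0], "roll": 0},
    {"grip": 0.8, "slide": [-0.06, 0, 0], "roll": 0},
    {"grip": 0.8, "slide": [-0.02, 0, 0], "roll": 0}
  ]
}}

```text
time_s: 30.88
tcp_pos: [0.5459, 0.1357, 0.1275]
eef_rot: [-179.8, -0.3, 168.2]
contact_force: [-0.4, -0.3, -3.1]
gripper_width: 0.0556
```

Emit:
{"op": "apply_moves", "data": {
  "commands": [
    {"grip": 0.8, "slide": [0.012, 0, 0], "roll": 0},
    {"grip": 0.8, "slide": [0.02, 0, 0], "roll": 0},
    {"grip": 0.8, "slide": [0.02, 0, 0], "roll": 0},
    {"grip": 0.8, "slide": [0.02, 0, 0], "roll": 0},
    {"grip": 0.8, "slide": [0.02, 0, 0], "roll": 0}
  ]
}}

```text
time_s: 31.5
tcp_pos: [0.5283, 0.1403, 0.1305]
eef_rot: [-180.0, 0.0, 168.3]
contact_force: [-0.9, -0.5, -3.2]
gripper_width: 0.0561
```

Emit:
{"op": "apply_moves", "data": {
  "commands": [
    {"grip": 0.8, "slide": [0, 0, 0], "roll": 0},
    {"grip": 0.8, "slide": [0, 0, 0], "roll": 0}
  ]
}}

```text
time_s: 31.75
tcp_pos: [0.5279, 0.1403, 0.1305]
eef_rot: [-180.0, -0.0, 168.3]
contact_force: [0.4, 0.3, -3.1]
gripper_width: 0.0562
```

```bash
python3 -c "
from h import *
mom2(10);go(.5286,.1404,.13,168.3)"
```

```text
My [-54 -53 -38 -41   6 -56 -17  11   7 -35] median -0.037 mean -0.027
t 32.25 tcp [0.5278 0.1405 0.1306] [180.    0.  168.3] w 0.0559 slide [-0.0008  0.0001  0.0006] roll 0.0 |F| [-0.67  0.12 -3.45] M [-0.027 -0.03  -0.021]
```

Emit:
{"op": "apply_moves", "data": {
  "commands": [
    {"grip": 0.8, "slide": [0.02, 0, 0], "roll": 0},
    {"grip": 0.8, "slide": [0.06, 0, 0], "roll": 0},
    {"grip": 0.8, "slide": [0.12, 0, 0], "roll": 0},
    {"grip": 0.8, "slide": [0.06, 0, 0], "roll": 0},
    {"grip": 0.8, "slide": [0.02, 0, 0], "roll": 0}
  ]
}}

```text
time_s: 32.88
tcp_pos: [0.5091, 0.1466, 0.1321]
eef_rot: [179.9, 0.2, 168.7]
contact_force: [0.8, 1.3, -3.5]
gripper_width: 0.0557
```

Emit:
{"op": "apply_moves", "data": {
  "commands": [
    {"grip": 0.8, "slide": [-0.012, 0, 0], "roll": 0},
    {"grip": 0.8, "slide": [-0.02, 0, 0], "roll": 0},
    {"grip": 0.8, "slide": [-0.02, 0, 0], "roll": 0},
    {"grip": 0.8, "slide": [-0.02, 0, 0], "roll": 0},
    {"grip": 0.8, "slide": [-0.02, 0, 0], "roll": 0}
  ]
}}

```text
time_s: 33.5
tcp_pos: [0.5273, 0.1405, 0.1308]
eef_rot: [180.0, 0.0, 168.3]
contact_force: [-0.2, -0.3, -4.1]
gripper_width: 0.056
```

Emit:
{"op": "apply_moves", "data": {
  "commands": [
    {"grip": 0.8, "slide": [0, 0, 0], "roll": 0},
    {"grip": 0.8, "slide": [0, 0, 0], "roll": 0}
  ]
}}

```text
time_s: 33.75
tcp_pos: [0.5277, 0.1405, 0.1307]
eef_rot: [180.0, 0.0, 168.3]
contact_force: [0.2, 0.4, -3.5]
gripper_width: 0.0554
```

```bash
python3 -c "
from h import *
mom2(10);go(.5286,.1404,.13,168.3)"
```

```text
My [-43 -56 -20  24 -28 -29 -21  23 -42  34] median -0.024 mean -0.016
t 34.25 tcp [0.5278 0.1404 0.1306] [-180.    -0.   168.3] w 0.0564 slide [-0.0008  0.0002  0.0006] roll 0.0 |F| [ 0.71  0.16 -4.61] M [-0.038  0.043  0.014]
```

Emit:
{"op": "apply_moves", "data": {
  "commands": [
    {"grip": 0.8, "slide": [-0.062, 0, 0], "roll": 0},
    {"grip": 0.8, "slide": [0, 0, 0], "roll": 0},
    {"grip": 0.8, "slide": [-0.062, 0, 0], "roll": 0},
    {"grip": 0.8, "slide": [0, 0, 0], "roll": 0},
    {"grip": 0.8, "slide": [-0.062, 0, 0], "roll": 0}
  ]
}}

```text
time_s: 34.88
tcp_pos: [0.5731, 0.1245, 0.1243]
eef_rot: [-179.3, -1.0, 168.5]
contact_force: [2.7, 3.2, -1.5]
gripper_width: 0.0555
```

```bash
python3 -c "
from h import *
mom2(18)"
```

```text
My [-4470   -45    28    43   -24   -56    -2    15     2   -52     5    46
   -67   -13   -35    -3    33     1] median -0.003 mean -0.255
```

Emit:
{"op": "apply_moves", "data": {
  "commands": [
    {"grip": 0.8, "slide": [0.062, 0, 0], "roll": 0},
    {"grip": 0.8, "slide": [0, 0, 0], "roll": 0},
    {"grip": 0.8, "slide": [0.062, 0, 0], "roll": 0},
    {"grip": 0.8, "slide": [0, 0, 0], "roll": 0},
    {"grip": 0.8, "slide": [0.062, 0, 0], "roll": 0}
  ]
}}

```text
time_s: 36.4
tcp_pos: [0.5344, 0.1405, 0.1249]
eef_rot: [-179.7, -0.1, 168.1]
contact_force: [-3.3, 2.4, -2.9]
gripper_width: 0.0557
```

```bash
python3 -c "
from h import *
mom2(18);go(.5286,.1404,.13,168.3)"
```

```text
My [3432 -157 -195 -165  -78  -61  -55  -45   32  -67  -45  -31  -42  -41
  -22  -20  -34 -104] median -0.045 mean 0.128
t 37.3 tcp [0.5278 0.1404 0.1306] [180.    0.  168.3] w 0.0558 slide [-0.0008  0.0002  0.0006] roll -0.0 |F| [ 0.28 -0.25 -3.44] M [-0.082 -0.089 -0.004]
```

Emit:
{"op": "apply_moves", "data": {
  "commands": [
    {"grip": 0.8, "slide": [0, 0, 0.04], "roll": 0},
    {"grip": 0.8, "slide": [0, 0, 0.08], "roll": 0},
    {"grip": 0.8, "slide": [0, 0, 0.1], "roll": 0},
    {"grip": 0.8, "slide": [0, 0, 0.108], "roll": 0},
    {"grip": 0.8, "slide": [0, 0, 0.1095], "roll": 0}
  ]
}}

```text
time_s: 37.92
tcp_pos: [0.5282, 0.1406, 0.0214]
eef_rot: [180.0, 0.0, 168.3]
contact_force: [0.2, 0.1, -3.7]
gripper_width: 0.0561
```

Emit:
{"op": "apply_moves", "data": {
  "commands": [
    {"grip": 0.5, "slide": [0, 0, 0.0], "roll": 0},
    {"grip": 0, "slide": [0, 0, 0], "roll": 0},
    {"grip": 0, "slide": [0, 0, 0], "roll": 0}
  ]
}}

```text
time_s: 38.3
tcp_pos: [0.5284, 0.1408, 0.0219]
eef_rot: [179.9, 0.1, 168.3]
contact_force: [-0.1, 0.5, 0.5]
gripper_width: 0.0706
```

```bash
python3 -c "
from h import *
go(.4781,-.1065,.0202,168.3)"
```

```text
t 38.3 tcp [0.5284 0.1408 0.0219] [1.7993e+02 8.0000e-02 1.6831e+02] w 0.0706 slide [-0.0008 -0.2524  0.0014] roll 0.01 |F| [-0.08  0.53  0.47] M [-0.04   0.003 -0.079]
```

Emit:
{"op": "apply_moves", "data": {
  "commands": [
    {"grip": 0, "slide": [0, 0, -0.03], "roll": 0},
    {"grip": 0, "slide": [0, 0, -0.085], "roll": 0},
    {"grip": 0, "slide": [0, -0.05, -0.1], "roll": 0},
    {"grip": 0, "slide": [0, -0.11, -0.1], "roll": 0},
    {"grip": 0, "slide": [0, -0.17, -0.1], "roll": 0}
  ]
}}

```text
time_s: 38.92
tcp_pos: [0.4933, -0.0273, 0.1221]
eef_rot: [179.9, 0.1, 168.4]
contact_force: [1.5, -0.5, -0.0]
gripper_width: 0.0875
```

Emit:
{"op": "apply_moves", "data": {
  "commands": [
    {"grip": 0, "slide": [-0.001, -0.055, 0], "roll": 0},
    {"grip": 0, "slide": [-0.001, -0.0825, 0], "roll": 0},
    {"grip": 0, "slide": [-0.001, -0.0825, 0.03], "roll": 0},
    {"grip": 0, "slide": [-0.001, -0.0825, 0.08], "roll": 0},
    {"grip": 0, "slide": [-0.001, -0.0825, 0.101], "roll": 0}
  ]
}}

```text
time_s: 39.55
tcp_pos: [0.4765, -0.1074, 0.0184]
eef_rot: [-180.0, -0.1, 168.3]
contact_force: [-1.1, 0.1, 0.9]
gripper_width: 0.0875
```

Emit:
{"op": "apply_moves", "data": {
  "commands": [
    {"grip": 0.5, "slide": [0, 0, 0], "roll": 0},
    {"grip": 0.8, "slide": [0, 0, 0], "roll": 0},
    {"grip": 0.8, "slide": [0, 0, 0], "roll": 0},
    {"grip": 0.8, "slide": [0, 0, 0], "roll": 0}
  ]
}}

```text
time_s: 40.05
tcp_pos: [0.4783, -0.1068, 0.0212]
eef_rot: [180.0, 0.1, 168.3]
contact_force: [-0.7, 2.2, 5.3]
gripper_width: 0.0555
```

```bash
python3 -c "
from h import *
go(.4781,-.1065,.0202,168.3)"
```

```text
t 40.05 tcp [ 0.4783 -0.1068  0.0212] [1.7995e+02 1.2000e-01 1.6832e+02] w 0.0555 slide [0.0003 0.0003 0.001 ] roll 0.02 |F| [-0.71  2.15  5.33] M [ 0.431  0.282 -0.011]
```

Emit:
{"op": "apply_moves", "data": {
  "commands": [
    {"grip": 0.8, "slide": [0, 0, -0.02], "roll": 0},
    {"grip": 0.8, "slide": [0, 0, -0.06], "roll": 0},
    {"grip": 0.8, "slide": [0, 0, -0.1], "roll": 0},
    {"grip": 0.8, "slide": [0, 0, -0.11], "roll": 0},
    {"grip": 0.8, "slide": [0, 0, -0.11], "roll": 0}
  ]
}}

```text
time_s: 40.67
tcp_pos: [0.4773, -0.1069, 0.1301]
eef_rot: [180.0, 0.0, 168.3]
contact_force: [1.2, 0.6, -4.0]
gripper_width: 0.0558
```

Emit:
{"op": "apply_moves", "data": {
  "commands": [
    {"grip": 0.8, "slide": [-0.02, 0, 0], "roll": 0},
    {"grip": 0.8, "slide": [-0.06, 0, 0], "roll": 0},
    {"grip": 0.8, "slide": [-0.12, 0, 0], "roll": 0},
    {"grip": 0.8, "slide": [-0.12, 0, 0], "roll": 0},
    {"grip": 0.8, "slide": [-0.12, 0, 0], "roll": 0}
  ]
}}

```text
time_s: 41.3
tcp_pos: [0.5935, -0.1314, 0.1272]
eef_rot: [-180.0, -0.3, 168.3]
contact_force: [-1.0, 0.3, -2.8]
gripper_width: 0.0554
```

Emit:
{"op": "apply_moves", "data": {
  "commands": [
    {"grip": 0.8, "slide": [0.015, 0, 0], "roll": 0},
    {"grip": 0.8, "slide": [0.05, 0, 0], "roll": 0},
    {"grip": 0.8, "slide": [0.09, 0, 0], "roll": 0},
    {"grip": 0.8, "slide": [0.11, 0, 0], "roll": 0},
    {"grip": 0.8, "slide": [0.12, 0, 0], "roll": 0}
  ]
}}

```text
time_s: 41.92
tcp_pos: [0.4752, -0.1068, 0.1305]
eef_rot: [180.0, 0.0, 168.3]
contact_force: [-0.4, -0.5, -2.4]
gripper_width: 0.056
```

Emit:
{"op": "apply_moves", "data": {
  "commands": [
    {"grip": 0.8, "slide": [-0.02, 0, 0], "roll": 0},
    {"grip": 0.8, "slide": [-0.06, 0, 0], "roll": 0},
    {"grip": 0.8, "slide": [-0.12, 0, 0], "roll": 0},
    {"grip": 0.8, "slide": [-0.12, 0, 0], "roll": 0},
    {"grip": 0.8, "slide": [-0.12, 0, 0], "roll": 0}
  ]
}}

```text
time_s: 42.55
tcp_pos: [0.5943, -0.1314, 0.1292]
eef_rot: [-180.0, -0.1, 168.3]
contact_force: [-0.5, 0.7, -3.6]
gripper_width: 0.0554
```

```bash
python3 -c "
from h import *
mom2(16);go(.4781,-.1065,.0202,168.3)"
```

```text
My [ -28 -125  155  -26 -115  156 -108  -16  136  145  143  130  132   69
   72   92] median 0.082 mean 0.051
t 43.35 tcp [ 0.595  -0.1314  0.13  ] [-180.    -0.   168.3] w 0.0555 slide [0.1196 0.0007 0.1098] roll -0.0 |F| [-0.49 -0.95 -2.96] M [-0.019  0.097  0.039]
```

Emit:
{"op": "apply_moves", "data": {
  "commands": [
    {"grip": 0.8, "slide": [0.02, 0, 0], "roll": 0},
    {"grip": 0.8, "slide": [0.06, 0, 0], "roll": 0},
    {"grip": 0.8, "slide": [0.12, 0, 0], "roll": 0},
    {"grip": 0.8, "slide": [0.12, 0, 0], "roll": 0},
    {"grip": 0.8, "slide": [0.12, 0, 0], "roll": 0}
  ]
}}

```text
time_s: 43.98
tcp_pos: [0.4784, -0.1069, 0.1309]
eef_rot: [180.0, 0.1, 168.3]
contact_force: [0.4, 0.4, -2.9]
gripper_width: 0.0559
```

```bash
python3 -c "
from h import *
mom2(16);go(.4781,-.1065,.0202,168.3)"
```

```text
My [-231 1136 -159  -93 -122  -77  -93 -105 -159  -39  -82 -118 -134 -136
  -70 -125] median -0.112 mean -0.038
t 44.775 tcp [ 0.4776 -0.107   0.1301] [180.    0.  168.3] w 0.0558 slide [-0.0004  0.0006  0.1099] roll 0.0 |F| [-0.36 -0.87 -3.5 ] M [-0.055 -0.116 -0.013]
```

Emit:
{"op": "apply_moves", "data": {
  "commands": [
    {"grip": 0.8, "slide": [-0.02, 0, 0], "roll": 0},
    {"grip": 0.8, "slide": [-0.06, 0, 0], "roll": 0},
    {"grip": 0.8, "slide": [-0.12, 0, 0], "roll": 0},
    {"grip": 0.8, "slide": [-0.12, 0, 0], "roll": 0},
    {"grip": 0.8, "slide": [-0.12, 0, 0], "roll": 0}
  ]
}}

```text
time_s: 45.4
tcp_pos: [0.5945, -0.1314, 0.1291]
eef_rot: [-180.0, -0.1, 168.3]
contact_force: [-0.8, 0.4, -3.3]
gripper_width: 0.0558
```

```bash
python3 -c "
from h import *
mom2(14)"
```

```text
My [ 117 -171   76   23   16    0   51   48   25   56  -15   68   22   91] median 0.036 mean 0.029
```

Emit:
{"op": "apply_moves", "data": {
  "commands": [
    {"grip": 0.8, "slide": [0.02, 0, 0], "roll": 0},
    {"grip": 0.8, "slide": [0.06, 0, 0], "roll": 0},
    {"grip": 0.8, "slide": [0.12, 0, 0], "roll": 0},
    {"grip": 0.8, "slide": [0.12, 0, 0], "roll": 0},
    {"grip": 0.8, "slide": [0.12, 0, 0], "roll": 0}
  ]
}}

```text
time_s: 46.72
tcp_pos: [0.4782, -0.1069, 0.1309]
eef_rot: [180.0, 0.1, 168.3]
contact_force: [0.6, 0.0, -2.6]
gripper_width: 0.0559
```

```bash
python3 -c "
from h import *
mom2(14);go(.614,-.002,.094,172.4)"
```

```text
My [-130  -27 -327 -189  -63  -78 -114 -111  -60  -77  -82  -23  -92 -102] median -0.087 mean -0.105
t 47.425 tcp [ 0.4776 -0.1071  0.1301] [-180.    -0.   168.3] w 0.0558 slide [-0.1123  0.1305  0.0361] roll -4.1 |F| [ 0.76 -0.72 -2.54] M [-0.053 -0.093 -0.018]
```

Emit:
{"op": "apply_moves", "data": {
  "commands": [
    {"grip": 0.8, "slide": [-0.015, 0.015, 0], "roll": -1},
    {"grip": 0.8, "slide": [-0.04, 0.045, 0], "roll": -2},
    {"grip": 0.8, "slide": [-0.065, 0.075, 0], "roll": -3},
    {"grip": 0.8, "slide": [-0.09, 0.105, 0.01], "roll": -4},
    {"grip": 0.8, "slide": [-0.105, 0.122, 0.025], "roll": -4}
  ]
}}

```text
time_s: 48.05
tcp_pos: [0.6077, -0.007, 0.1049]
eef_rot: [180.0, 0.1, 172.4]
contact_force: [-0.6, -0.2, -3.7]
gripper_width: 0.0558
```

Emit:
{"op": "apply_moves", "data": {
  "commands": [
    {"grip": 0.8, "slide": [-0.007, 0.008, 0.01], "roll": 0},
    {"grip": 0.8, "slide": [-0.007, 0.008, 0.01], "roll": 0},
    {"grip": 0.8, "slide": [-0.007, 0.008, 0.01], "roll": 0},
    {"grip": 0.8, "slide": [-0.007, 0.008, 0.01], "roll": 0}
  ]
}}

```text
time_s: 48.55
tcp_pos: [0.613, -0.0023, 0.096]
eef_rot: [180.0, 0.1, 172.3]
contact_force: [-0.6, -0.5, -4.9]
gripper_width: 0.0557
```

```bash
python3 - <<'E'
from h import *
go(.614,-.002,.094,172.4)
for n in ["scene","top"]:
    im,d=capture(n); P=cloud(n,d)
    cv2.imwrite(f"pics/{n}1.png",im[...,::-1])
    hsv=cv2.cvtColor(im,cv2.COLOR_RGB2HSV)
    m=((hsv[...,0]>22)&(hsv[...,0]<34)&(hsv[...,1]>170)&(hsv[...,2]>90)).astype(np.uint8)
    k,l,s,c=cv2.connectedComponentsWithStats(m)
    for i in range(1,k):
        q=P[(l==i)&(d>0)]
        if s[i,4]<60 or not (.3<np.median(q[:,0])<.8 and abs(np.median(q[:,1]))<.3): continue
        z=np.percentile(q[:,2],85); q=q[q[:,2]>z-.012]; r=cv2.minAreaRect(q[:,:2].astype(np.float32))
        print(n,c[i].round(),s[i,4],np.round(r[0],4),np.round(r[1],4),round(r[2],1),"z",z.round(4))
    q=P[(d>0)&(P[...,2]>0.145)&(P[...,2]<.18)&(P[...,0]>.72)&(P[...,0]<.9)&(abs(P[...,1])<.12)]
    if len(q)>20: print("scanner",cv2.minAreaRect(q[:,:2].astype(np.float32)))
    for o in ["battery","tape","lamp","ratchet"]:
        for b in boxes_of(o,n)[:1]: print(o,w(n,b["position"]).round(3))
E
```

```text
t 48.55 tcp [ 0.613  -0.0023  0.096 ] [1.7998e+02 6.0000e-02 1.7227e+02] w 0.0557 slide [-0.001   0.0005  0.002 ] roll -0.13 |F| [-0.64 -0.5  -4.86] M [-0.014 -0.008 -0.   ]
scene [328. 207.] 358 [0.5293 0.0261] [0.1889 0.0656] 1.3 z 0.0679
scene [366. 235.] 840 [0.529  0.1416] [0.0565 0.1129] 78.2 z 0.0675
scene [297. 245.] 456 [ 0.6459 -0.0056] [0.0577 0.0463] 81.6 z 0.1416
scanner ((0.7809867262840271, -0.023843001574277878), (0.07780184596776962, 0.06176543980836868), 83.35002899169922)
battery [0.502 0.407 0.047]
tape [ 0.427 -0.364  0.053]
lamp [0.671 0.354 0.033]
ratchet [ 0.667 -0.376  0.019]
top [325. 175.] 285 [0.5734 0.0041] [0.0527 0.031 ] 82.2 z 0.1424
top [278. 191.] 237 [0.5279 0.1168] [0.109  0.0309] 3.4 z 0.068
top [317. 200.] 324 [0.5097 0.0169] [0.0514 0.0815] 77.4 z 0.068
top [272. 207.] 117 [0.4864 0.1225] [0.1338 0.0193] 27.5 z 0.0684
battery [0.48  0.406 0.045]
tape [ 0.416 -0.37   0.064]
lamp [0.654 0.39  0.028]
ratchet [ 0.658 -0.379  0.022]
```

View pics/scene1.png

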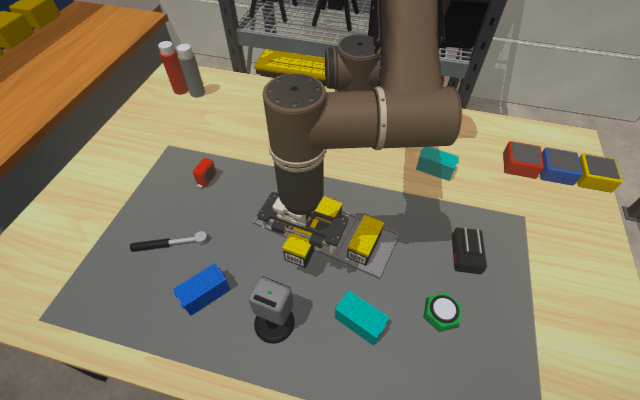

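Emit:
{"op": "apply_moves", "data": {
  "commands": [
    {"grip": 0.8, "slide": [0, 0, 0.002], "roll": 0},
    {"grip": 0.8, "slide": [0, 0, 0.002], "roll": 0},
    {"grip": 0.8, "slide": [0, 0, 0.002], "roll": 0},
    {"grip": 0.8, "slide": [0, 0, 0.002], "roll": 0}
  ]
}}

```text
time_s: 49.55
tcp_pos: [0.6132, -0.0019, 0.0931]
eef_rot: [-180.0, 0.0, 172.3]
contact_force: [-0.3, 0.2, -3.6]
gripper_width: 0.0559
```

The picture shows the held case in front of the scanner, label at (297,258) towards the window at about (272,300). The other two cases sit in the tray at (328,207) and (366,235), and the tools have not moved. The lid height is 0.1416 m at the front and 0.1424 m at the rear, so the case is level. Handing in.

```bash
python3 -c "
from h import *
go(.614,-.002,.094,172.4)
print(close_job())"
```

```text
t 49.55 tcp [ 0.6132 -0.0019  0.0931] [-180.     0.   172.3] w 0.0559 slide [-0.0009 -0.     -0.0009] roll -0.1 |F| [-0.32  0.17 -3.6 ] M [-0.029  0.007  0.018]
the job is handed in; nothing more can be done
None
```

The right-hand case is the one that rattles. I handed the job in at 49.6 s with that case held in front of the scanner, but `close_job` gave no verdict.

**Finding it:** I shook all three cases. The first shakes of the right case were inconclusive: moment readings ran from about -0.10 to +0.02 N m and did not follow the shake direction. I put it back and shook the middle and left cases:
- **Middle:** -0.02 to -0.01 N m.
- **Left:** 0 to -0.045 N m.

I then picked the right case up again and used one-sided throws. The moment about its y axis went from about +0.11 to -0.11, then to +0.04 and back to -0.09 N m. The +0.04 reading was weaker than the first forward one. The spread is also wider than the 0.10 to 0.14 N m in the task, and the readings were noisy. The sign still followed every one-sided throw I measured, so the socket was running end to end.

**Last checks:**
- **Held case:** level, lid front and rear within 1 mm. Its centre is about 135 mm before the window, so the label is about 80 mm away. It is within about 2 mm of window height and squared to the scanner to about 1°. I worked these out from the arm pose and the measured scanner position.
- **Other two cases:** both are back in their bays with lids at the original height. The arm partly hides the middle one.
- **Tools:** the scene camera puts all four where they started, within about 6 mm. The top camera placed the lamp about 37 mm off, and I did not look into that further. The scene camera had it within 4 mm and it looks unmoved in the picture, so I took it as a false detection.

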